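# Index a scribing table to the next marked hole

## Task

The blue-grey plaster cast on the small index table is ready for its next scribed line. With the fingertips, press the table's black plunger knob in to free the table, push it round its slot to the hole marked by the red peg, and let it spring fully up in that hole, so that the table is locked there. Press gently, grip and lift nothing, leave the cast untouched in its place on the table, and do not disturb the things standing around.

Things in the scene. Friction and masses are not known exactly. Their poses are not given: they have to be found in the camera images.
- plunger (a joint): how far the plunger knob is pressed in (m): 0 = fully up (locked when over a hole), 0.013 = bottom stop. It slides straight down along world z against a spring: about 4.5 N to start, 11 N at the stop. Its collar is clear of the deck, and the table free to turn, when it is pressed more than 10 mm; between holes it cannot rise above about 10 mm pressed; over a hole it springs up by itself when let go. It must be kept pressed in while the table turns
- turntable (a joint): angle of the table (rad), seen from above, positive anticlockwise: 0 = plunger in the middle hole. The five index holes lie at -1.047, -0.524, 0, 0.524 and 1.047 (30 degrees apart), in a slot that ends at the outer two. The plunger rides on the table, so both turn together; starts in the middle hole. Turning needs about 1.5 N sideways at the knob; friction of a fingertip that presses on the knob is enough to carry it along. In a hole it has about 0.03 rad of play
- plunger_top (a point): centre of the flat top of the black mushroom plunger knob (25 mm diameter, 14 mm tall, grey disc on top), 76 mm above the bench when up, 29 mm above the deck's upper face when up. It stands 62 mm from the turning axis
- table_top (a point): turning axis of the table, at the upper face of its rubber pad (60 mm above the bench). The round table is 94 mm in diameter; z up; the point's x axis points horizontally from the plunger knob towards the axis (the plunger lies at x = -62 mm) and turns with the table
- index_base: fixed round grey housing, 188 mm diameter, with a bright deck 45 mm above its underside (it stands on a 2 mm bench mat); origin under its centre, on the turning axis; its -x axis points to the middle hole, its +x axis to the scriber post (81 mm from the axis, rising 62 mm above the deck, its thin arm reaching in over the cast, at most 110 mm above the bench). The deck has a curved slot, 62 mm from the axis, with five round holes in it
- peg_red: red marker peg (12 mm diameter, 10.5 mm tall, fixed to the deck) that marks the hole to go to; origin at its foot, 84 mm from the turning axis, on the same radius as its hole (22 mm outside the hole's centre). It stands at one of the four holes that are not the middle one
- peg_white_a: white marker peg like the red one, at another hole (a line already scribed)
- peg_white_b: white marker peg like the red one, at another hole
- peg_white_c: white marker peg like the red one, at another hole
- cast: blue-grey plaster cast of a dental arch, 56x68x26 mm, loose on the middle of the table against two low brass pins; origin at the centre of its underside
- bur_block: wooden block with burs, 34x70x43 mm, bystander on the bench mat
- cast_yellow: yellow plaster cast, 59x72x27 mm, bystander
- cast_white: white plaster cast, 60x73x28 mm, bystander
- jar: white jar with blue lid, 58 mm diameter, 70 mm tall, bystander
- tape: roll of masking tape, 96 mm diameter, 25 mm tall, bystander
- bowl: green rubber mixing bowl, 116 mm diameter, 66 mm tall, bystander
- caliper: sliding caliper, 170x50x8 mm, bystander
- pliers: blue-handled pliers, 165x47x12 mm, bystander

How it is judged:
On the way, in this order (a step that is already met when the one before it is completed fails the run):
1. the plunger is pressed in so far that the table is free (value of joint plunger above 0.0095 m), for 0.1 s.
2. the plunger, still pressed in, is brought round to the red peg's hole (value of joint plunger above 0.003 m and horizontal distance between plunger_top and peg_red below 0.026 m), for 0.05 s.
3. the plunger has sprung up into the hole at the red peg (value of joint plunger below 0.002 m and horizontal distance between plunger_top and peg_red below 0.025 m), for 0.2 s.
At the end, for the whole second after the job is handed in: The plunger is fully up (within 2 mm) in the hole beside the red peg (knob centre within 25 mm of the peg, which stands 22 mm outside the hole), the table is still, and the cast lies in its place on the table (within 6 mm and 0.15 rad) (all of step 3 and horizontal distance between cast and table_top below 0.006 m and angle between the x axis of cast and the x axis of table_top, either way round below 0.15 rad and z of cast in the frame of table_top below 0.004 m and velocity of joint turntable between -0.05 and 0.05 rad/s and linear speed of cast below 0.02 m/s); the robot touches nothing.
It fails at once if the cast is pushed, gripped or lifted by the robot (contact force between any of the arm, the fingers and cast above 1 N).
It fails at once if the cast slides about or rises from the table (horizontal distance between cast and table_top above 0.01 m or z of cast in the frame of table_top above 0.008 m).
It fails at once if the plunger is gripped or pressed hard (more than 35 N) (contact force between the fingers and plunger above 35 N).
It fails at once if a bystander is shifted by more than 15 mm or lifted (distance of any of bur_block, cast_yellow, cast_white, jar, tape, bowl, caliper, pliers from where it was at the start of the episode above 0.015 m).
It also fails if it takes over 42 s, if anything falls off the work surface, if the arm or the gripper's body presses on something with over 40 N, if the wrist force passes 120 N, or if a joint passes its speed limit or range.

## Robot

A 6-joint arm with a two-finger parallel gripper is mounted at the origin on a cart in front of the work surface, level with it; the furniture and walls round the work are solid. World frame = base frame: x ahead of the robot, y to its left, z up, the work surface at z = 0. Lengths are in m, angles in rad, forces in N, time in s.
With the tool pointing down it reaches from about 0.325 to 0.875 m from the base axis. Payload 4.4 kg.
Tool frame: the origin (TCP) lies at the very end of the fingers, on their centre line; the grasp point (between the pads) lies 19 mm behind it; z points along the fingers, y is the line along which they close (so a half turn about z gives the same grasp; the last joint's range is limited). The gripper opens to 85 mm and grips with 20 to 120 N. Pads are 22 mm wide; open, the fingers measure 114 mm over their backs; the gripper's body (76 mm by 85 mm) begins 54 mm behind the grasp point. The pads swing forward as they close: fully open they stand 13 mm farther back than shut.
Start: joints at [-1.319, 0.207, 1.542, -0, 1.393, -0.15], TCP at [0.225, -0.529, 0.198] pointing down, gripper open.
Joint ranges: [-2.73, 2.73], [-0.86, 2.22], [0.23, 2.46], [-1.11, 4.25], [0.08, 2.63], [-2.82, 2.82]. Speed limits (rad/s): [2.79, 2.79, 3.14, 3.14, 3.14, 3.14].

## Interface

Orientations are given as a unit quaternion [x, y, z, w].
In Python, from plant import bot gives the robot as it stands.
- The arm moves only by the shell command python3 -m creep 'ROWS' [FORCE]. ROWS is JSON, a list of rows, each an object of numbers: "rx", "ry", "rz": the turn, a rotation vector about the tool's x, y, z scaled (see below); "dx", "dy", "dz": the shift along the tool's x, y, z scaled (see below); "claw": the opening, from 0 (shut) to 1 (fully open). In form: [{"rx": .., "ry": .., "rz": .., "dx": .., "dy": .., "dz": .., "claw": ..}, ...]. A call has 1 to 10 rows; each row is the pose to reach, as a shift and turn from the pose commanded when the call began, along the tool's axes at that moment, turning the shorter way round; what a row does not reach only later rows make up. The controller multiplies each number of a shift by 0.1 m and each number of a turn by 360 degrees. A row lasts 1/8 s, in which the tool goes at most 62.5 mm and 10.7 degrees, less where a joint would pass 70% of its speed; a pose out of reach is approached as far as the arm can. A call with a number of a shift or a turn outside -1 to 1 is refused whole. A call with a gripper value outside its range is refused whole. The fingers move at their own pace and stop on an object; FORCE is the grip in N (left out, the last holds). Time passes only in rows, so rows that repeat a pose let the fingers close. It gives the time, the measured TCP pose, the force, the opening and the grip force at its end, in the units of the state.
- bot.get_obs(): the state, without advancing time (a new reading comes with each control period).
- bot.camera(name): name is "scene" or "top" or "wrist"; returns the picture (400x640x3 uint8, red, green, blue); there is no depth.
- bot.calibration(name): a dict with "fx", "fy", "cx", "cy" (pixels), "world_to_cam" (4x4, takes a point from world to camera coordinates). Camera axes: x right, y down, z forward; pixel columns grow to the right and rows downward; lengths in m; the calibration is good to about 2 mm. A picture is of the moment at which its call begins: read the wrist's pose just before it. calibration takes no time and is no camera call; for the wrist camera it gives the pose at the moment of the call.
- bot.finish_job(): hands the job in; it is judged then, once.
The state is a dict: "time_s": time; "qpos": joint angles; "dq": joint speeds; "joint_torque": joint torques, N m; "tcp_pos": TCP position; "orientation": TCP orientation; "wrist_force": force on the tool from outside, world axes, zero at the start; "ft_torque": the same for the moment, N m; "grip_width": opening from 0.0 (shut) to 1.0 (fully open); "grip_force": force on a finger pad.
Only numpy, scipy, OpenCV 4.12 (cv2) and the standard library are available. Lean on these libraries where they do the work, as an engineer would, in place of code of your own. Each camera call takes 0.05 s, during which the arm holds its last target. There are 200 camera calls.

## Working session

There is one attempt and no reset: what is moved stays moved. The work goes in short steps, Python scripts to look and compute and a shell command to move; the robot and the scene stay as the last step left them, time stands still between calls to the robot, and variables do not carry over. Pictures are saved under pics/ and viewed, at most 11 in all, crops included, and the job is handed in when it is done.

```bash
mkdir -p pics; ls; python3 - <<'E'
from plant import bot
import cv2,numpy as np
o=bot.get_obs();print(o)
for n in("top","scene"):
    im=bot.camera(n);cv2.imwrite(f"pics/{n}0.png",im[...,::-1]);c=bot.calibration(n);print(n,c)
E
```

```text
pics
{'time_s': 0.0, 'qpos': array([-1.31944665e+00,  2.07435392e-01,  1.54296214e+00,  2.05705081e-05,
        1.39351205e+00, -1.50501142e-01]), 'dq': array([ 1.66332095e-03,  3.85119586e-04,  3.08977062e-05,  1.67522535e-03,
       -1.50970953e-03, -2.15759243e-03]), 'joint_torque': array([ 7.73742049e-04, -3.83029604e+01, -2.91596103e+01,  1.43131856e-04,
        1.05063585e-02, -3.09782200e-07]), 'tcp_pos': array([ 0.22468021, -0.528376  ,  0.19731324]), 'orientation': array([ 9.79882015e-01,  1.99574284e-01, -4.82808896e-05, -1.15750205e-03]), 'wrist_force': array([ 0.45067807, -0.11784193, -0.33611399]), 'ft_torque': array([-0.01142794, -0.02122978,  0.01938126]), 'grip_force': 0.0, 'grip_width': 1.001588801678613}
top {'fx': 382.73398121445075, 'fy': 382.73398121445075, 'cx': 324.3415284161666, 'cy': 200.21261254805646, 'world_to_cam': array([[-0.02705858, -0.99926229, -0.02725264,  0.0507773 ],
       [-0.99267248,  0.03007199, -0.1170343 ,  0.54245403],
       [ 0.1177675 ,  0.02388616, -0.99275388,  1.38392434],
       [ 0.        ,  0.        ,  0.        ,  1.        ]])}
scene {'fx': 450.72622116369115, 'fy': 450.72622116369115, 'cx': 329.93718065270724, 'cy': 201.62852379795865, 'world_to_cam': array([[ 0.82475741, -0.56518928,  0.0183381 , -0.45562371],
       [-0.31090677, -0.48030396, -0.82014943,  0.22569109],
       [ 0.47234753,  0.67072288, -0.57185542,  1.23952675],
       [ 0.        ,  0.        ,  0.        ,  1.        ]])}
```

View pics/top0.png

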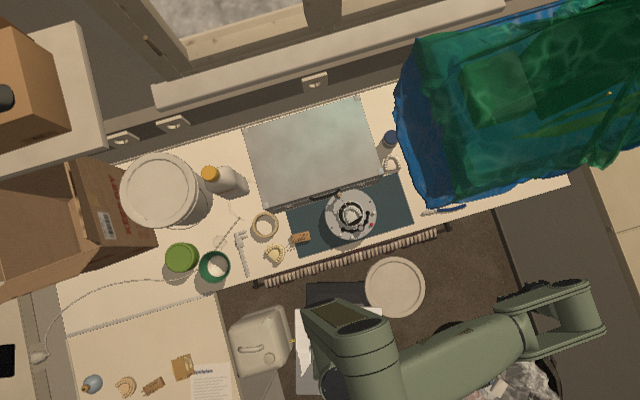

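View pics/scene0.png

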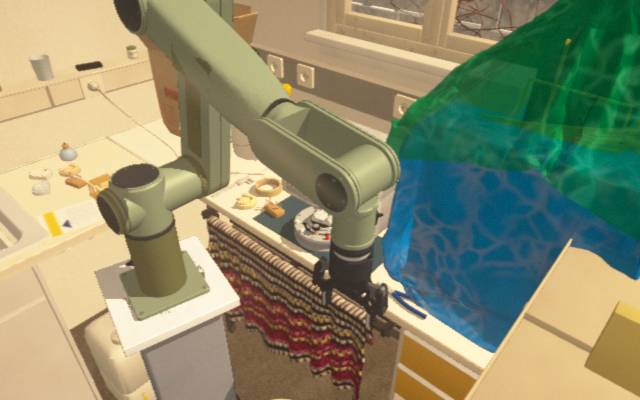

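The top view shows the index table at about (350,215). A metal cabinet stands behind it and there is a rail in front. I'll zoom in on the table in both views.

```bash
cat > h.py <<'E'
import numpy as np
from plant import bot
def ray(c,u,v,z):
    M=c["world_to_cam"];R=M[:3,:3];o=-R.T@M[:3,3]
    d=R.T@np.array([(u-c["cx"])/c["fx"],(v-c["cy"])/c["fy"],1]);return o+d*(z-o[2])/d[2]
def proj(c,p):
    q=c["world_to_cam"]@np.r_[p,1];return np.array([c["fx"]*q[0]/q[2]+c["cx"],c["fy"]*q[1]/q[2]+c["cy"]])
E
python3 - <<'E'
from h import *
import cv2
t=cv2.imread("pics/top0.png");s=cv2.imread("pics/scene0.png")
a=cv2.resize(t[170:260,290:410],(800,600),interpolation=cv2.INTER_CUBIC)
b=cv2.resize(s[180:280,280:413],(798,600),interpolation=cv2.INTER_CUBIC)
cv2.imwrite("pics/ta.png",np.hstack([cv2.resize(a,(400,300)),cv2.resize(b,(399,300))]))
c=bot.calibration("top");cs=bot.calibration("scene")
print(ray(c,351,214,.047),ray(c,371,225,.05))
# cabinet corners
for p in [(261,208),(383,176),(390,205),(300,237)]: print(p,ray(c,*p,0.0),ray(c,*p,.2))
E
```

```text
[ 0.48851112 -0.06081702  0.047     ] [ 0.44630541 -0.13144417  0.05      ]
(261, 208) [0.52508449 0.27713934 0.        ] [0.50448174 0.23880526 0.2       ]
(383, 176) [ 0.63338417 -0.18934245  0.        ] [ 0.5977269  -0.16283182  0.2       ]
(390, 205) [ 0.52192883 -0.21059624  0.        ] [ 0.50176474 -0.18113115  0.2       ]
(300, 237) [0.41143215 0.13103816 0.        ] [0.40662799 0.11301332 0.2       ]
```

View pics/ta.png

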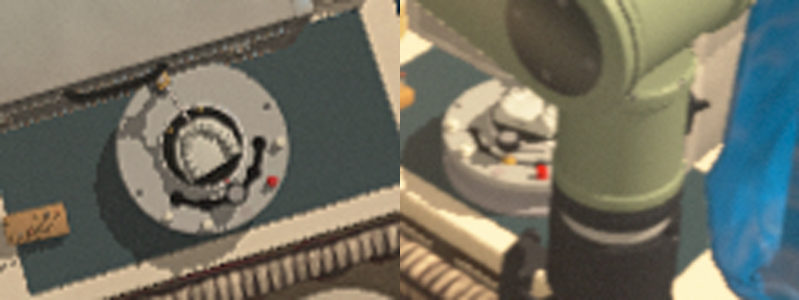

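```bash
for i in 1; do python3 -m creep '[{"dx":0.5,"dy":-0.5,"dz":-0.2,"claw":0},{"dx":1,"dy":-1,"dz":-0.5,"claw":0},{"dx":1,"dy":-1,"dz":-0.5,"claw":0},{"dx":1,"dy":-1,"dz":-0.5,"claw":0}]'; done
python3 -m creep '[{"dx":0.5,"dy":-0.5,"claw":0},{"dx":1,"dy":-1,"claw":0},{"dx":1,"dy":-1,"claw":0},{"dx":1,"dy":-1,"claw":0}]'
python3 -m creep '[{"dx":0.4,"dy":-0.4,"claw":0},{"dx":0.7,"dy":-0.7,"claw":0},{"dx":0.7,"dy":-0.7,"claw":0},{"dx":0.7,"dy":-0.7,"claw":0},{"dx":0.7,"dy":-0.7,"claw":0}]'
python3 - <<'E'
from h import *
import cv2
o=bot.get_obs();print(o["time_s"],o["tcp_pos"],o["orientation"],o["qpos"],o["wrist_force"],o["grip_width"])
c=bot.calibration("wrist");im=bot.camera("wrist");cv2.imwrite("pics/w1.png",im[...,::-1]);print(c)
M=c["world_to_cam"];print("campos",-M[:3,:3].T@M[:3,3])
E
```

```text
0.1 [ 0.22466367 -0.52846238  0.19742519] [ 9.79888374e-01  1.99543641e-01 -4.99087273e-05 -1.05252919e-03] [-1.31950418e+00  2.07349307e-01  1.54282907e+00  6.46028370e-06
  1.39352169e+00 -1.50493568e-01] [ 0.24887115 -0.72651113  0.15273801] 1.0021048546436067
{'fx': 301.0153232240922, 'fy': 301.0153232240922, 'cx': 318.1326725453738, 'cy': 200.9261232476922, 'world_to_cam': array([[ 0.39069128, -0.92051692, -0.00298811, -0.57291962],
       [-0.87018906, -0.37038562,  0.32493921, -0.04264783],
       [-0.30021879, -0.1243507 , -0.94573018,  0.38192886],
       [ 0.        ,  0.        ,  0.        ,  1.        ]])}
campos [ 0.30138525 -0.49568522  0.37334766]schema error: expected keys rx, ry, rz, dx, dy, dz, claw
schema error: expected keys rx, ry, rz, dx, dy, dz, claw
schema error: expected keys rx, ry, rz, dx, dy, dz, claw
```

View pics/w1.png

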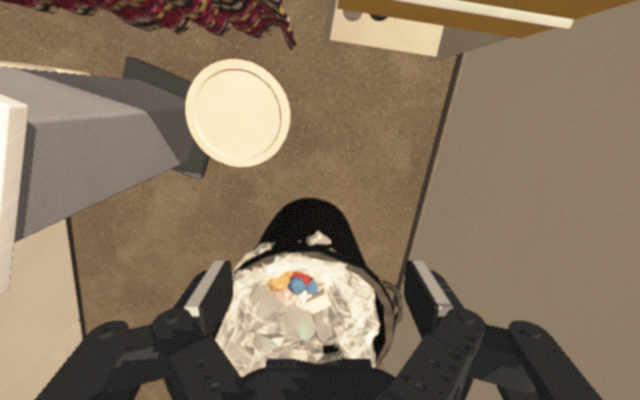

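The moves were refused because every key is needed. The wrist view shows only the floor, so I'll repeat them with full rows.

```bash

python3 -m creep '[{"rx":0,"ry":0,"rz":0,"dx":0.4,"dy":-0.4,"dz":-0.3,"claw":0},{"rx":0,"ry":0,"rz":0,"dx":0.8,"dy":-0.8,"dz":-0.5,"claw":0},{"rx":0,"ry":0,"rz":0,"dx":1,"dy":-1,"dz":-0.5,"claw":0}]'
python3 -m creep '[{"rx":0,"ry":0,"rz":0,"dx":0.4,"dy":-0.4,"dz":0,"claw":0},{"rx":0,"ry":0,"rz":0,"dx":0.8,"dy":-0.8,"dz":0,"claw":0},{"rx":0,"ry":0,"rz":0,"dx":1,"dy":-1,"dz":0,"claw":0}]'
python3 -m creep '[{"rx":0,"ry":0,"rz":0,"dx":0.4,"dy":-0.4,"dz":0,"claw":0},{"rx":0,"ry":0,"rz":0,"dx":0.7,"dy":-0.7,"dz":0,"claw":0},{"rx":0,"ry":0,"rz":0,"dx":0.7,"dy":-0.7,"dz":0,"claw":0},{"rx":0,"ry":0,"rz":0,"dx":0.7,"dy":-0.7,"dz":0,"claw":0},{"rx":0,"ry":0,"rz":0,"dx":0.7,"dy":-0.7,"dz":0,"claw":0}]'
python3 - <<'E'
from h import *
import cv2
o=bot.get_obs();print(o["time_s"],o["tcp_pos"],o["orientation"],o["qpos"],o["wrist_force"],o["grip_width"])
c=bot.calibration("wrist");im=bot.camera("wrist");cv2.imwrite("pics/w2.png",im[...,::-1]);np.save("c2.npy",c,allow_pickle=True)
E
```

```text
time_s: 0.52
tcp_pos: [0.279, -0.3968, 0.2504]
orientation: [0.98, 0.2, 0.001, 0.002]
wrist_force: [0.1, 0.1, 0.8]
grip_width: 0.38
grip_force: 0.0
time_s: 0.9
tcp_pos: [0.3311, -0.2643, 0.2482]
orientation: [0.98, 0.201, 0.0, -0.0]
wrist_force: [-0.5, -0.2, -0.2]
grip_width: 0.001
grip_force: 0.0
time_s: 1.52
tcp_pos: [0.3674, -0.1761, 0.2484]
orientation: [0.98, 0.199, -0.0, 0.0]
wrist_force: [-0.4, 0.1, -0.1]
grip_width: 0.002
grip_force: 0.0
1.525 [ 0.36739964 -0.17610164  0.24836482] [ 9.80063862e-01  1.98682607e-01 -2.15824239e-04  2.45592819e-05] [-6.59836159e-01 -2.05662049e-01  1.85079915e+00 -3.60119769e-04
  1.49670001e+00  5.10959769e-01] [-0.39476954  0.05678869 -0.14451083] 0.0016222300790826542
```

View pics/w2.png

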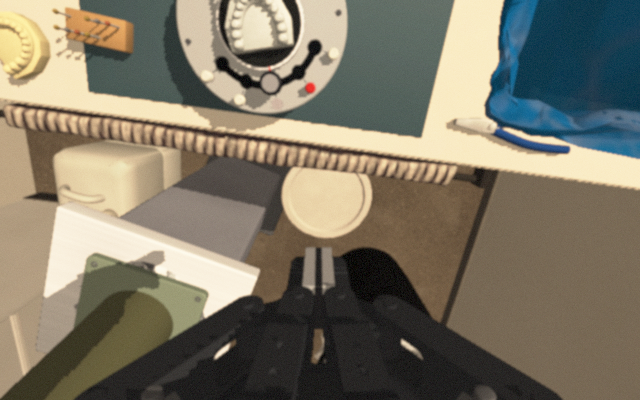

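The wrist view shows the knob at (270,82), the red peg at (310,88) and the white pegs at (208,76), (239,99) and (334,53). That puts the red peg one hole anticlockwise, at +0.524.

```bash
python3 - <<'E'
from h import *
import cv2
from scipy.optimize import least_squares
c=np.load("c2.npy",allow_pickle=True).item();im=cv2.imread("pics/w2.png").astype(int)
b,g,r=im[...,0],im[...,1],im[...,2]
m=((r>150)&(g<90)&(b<90)).astype(np.uint8);m[:, :280]=0;m[120:]=0;m[:,360:]=0
v,u=np.nonzero(m);red=ray(c,u.mean(),v.mean(),.053);print(u.mean(),v.mean(),"red",red)
k=cv2.HoughCircles(cv2.resize(cv2.cvtColor(im.astype(np.uint8),cv2.COLOR_BGR2GRAY)[55:110,240:300],None,fx=4,fy=4),cv2.HOUGH_GRADIENT,1,50,param1=100,param2=15,minRadius=20,maxRadius=60)
print(k[0][:3]/4+[240,55,0])
kn=ray(c,*(k[0][0][:2]/4+[240,55]),.076);print("knob",kn)
W=[ray(c,*p,.055) for p in[(208,76),(239,99),(334,53)]]
A=[*W[:2],red,W[2]];ang=np.radians([-60,-30,30,60])
def f(x): # cx,cy,middle angle
    e=[np.array(p[:2])-x[:2]-.084*np.r_[np.cos(x[2]+a),np.sin(x[2]+a)] for p,a in zip(A,ang)]
    e.append(kn[:2]-x[:2]-.062*np.r_[np.cos(x[2]),np.sin(x[2])]);return np.concatenate(e)
s=least_squares(f,[.49,-.06,-2.6]);print(s.x,np.degrees(s.x[2]),s.fun.round(4))
for a in range(0,31,5):
    t=s.x[2]+np.radians(a);print(a,s.x[:2]+.062*np.r_[np.cos(t),np.sin(t)])
E
```

```text
309.46153846153845 87.8 red [ 0.44965162 -0.12952708  0.053     ]
[[269.875       83.125        9.10000038]
 [250.375       78.375       11.22500038]
 [299.875       72.375        7.9749999 ]]
knob [ 0.437069   -0.08924195  0.076     ]
[ 0.4901966  -0.0567088  -2.58641597] -148.19071888361458 [ 0.0002 -0.0017  0.0003  0.0006 -0.0009  0.0012  0.0008 -0.0003 -0.0004
  0.0001]
0 [ 0.43750855 -0.08938859]
5 [ 0.44055727 -0.0938563 ]
10 [ 0.44398378 -0.0980413 ]
15 [ 0.447762   -0.10191173]
20 [ 0.45186317 -0.10543813]
25 [ 0.45625609 -0.10859368]
30 [ 0.46090731 -0.11135436]
```

```bash

python3 -m creep '[{"rx":0,"ry":0,"rz":-0.012,"dx":0.5,"dy":-0.26,"dz":0.2,"claw":0},{"rx":0,"ry":0,"rz":-0.025,"dx":0.98,"dy":-0.53,"dz":0.5,"claw":0},{"rx":0,"ry":0,"rz":-0.025,"dx":0.98,"dy":-0.53,"dz":1,"claw":0},{"rx":0,"ry":0,"rz":-0.025,"dx":0.98,"dy":-0.53,"dz":1,"claw":0},{"rx":0,"ry":0,"rz":-0.025,"dx":0.98,"dy":-0.53,"dz":1,"claw":0},{"rx":0,"ry":0,"rz":-0.025,"dx":0.98,"dy":-0.53,"dz":1,"claw":0}]'
python3 - <<'E'
from h import *
import cv2
from scipy.spatial.transform import Rotation as R
o=bot.get_obs();print(o["time_s"],o["tcp_pos"],o["orientation"],o["qpos"],o["wrist_force"])
Rm=R.from_quat(o["orientation"]).as_matrix();print(Rm.round(4), "shift to 4mm above knob",Rm.T@(np.r_[.4373,-.0893,.080]-o["tcp_pos"]))
c=bot.calibration("wrist");im=bot.camera("wrist");cv2.imwrite("pics/w3.png",im[...,::-1]);print(proj(c,np.r_[.4373,-.0893,.076]),proj(c,o["tcp_pos"]));np.save("c3.npy",c,allow_pickle=True)
E
```

```text
time_s: 2.33
tcp_pos: [0.4389, -0.0897, 0.151]
orientation: [0.961, 0.275, 0.002, 0.002]
wrist_force: [0.1, -0.3, 0.5]
grip_width: 0.001
grip_force: 0.0
2.325 [ 0.43886953 -0.08965169  0.15095823] [0.96146841 0.27490503 0.00184816 0.0015186 ] [-3.95099808e-01 -2.51499119e-02  1.89653103e+00 -7.13708027e-05
  1.26542794e+00  6.18734334e-01] [ 0.07998537 -0.30841417  0.5451403 ]
[[ 0.8488  0.5286  0.0044]
 [ 0.5286 -0.8488 -0.0019]
 [ 0.0027  0.0039 -1.    ]] shift to 4mm above knob [-0.00133931 -0.00140753  0.07094986]
[317.48072079 199.51774301] [319.32108734 234.9087489 ]
```

View pics/w3.png

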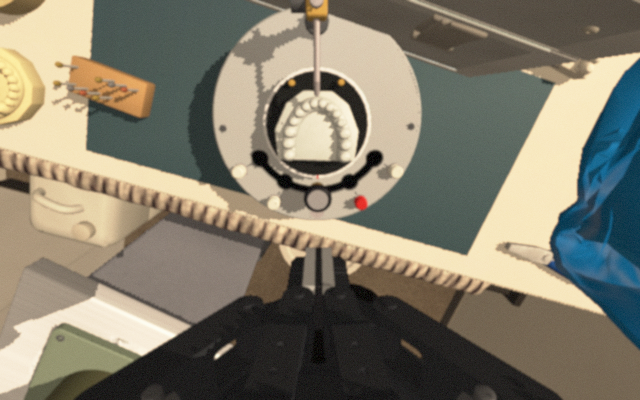

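The knob sits at (317,198), against a prediction of (317.5,199.5), so the position is good. Going down and pressing.

```bash

python3 -m creep '[{"rx":0,"ry":0,"rz":0,"dx":-0.013,"dy":-0.014,"dz":0.4,"claw":0},{"rx":0,"ry":0,"rz":0,"dx":-0.013,"dy":-0.014,"dz":0.65,"claw":0},{"rx":0,"ry":0,"rz":0,"dx":-0.013,"dy":-0.014,"dz":0.71,"claw":0},{"rx":0,"ry":0,"rz":0,"dx":-0.013,"dy":-0.014,"dz":0.74,"claw":0},{"rx":0,"ry":0,"rz":0,"dx":-0.013,"dy":-0.014,"dz":0.77,"claw":0},{"rx":0,"ry":0,"rz":0,"dx":-0.013,"dy":-0.014,"dz":0.8,"claw":0},{"rx":0,"ry":0,"rz":0,"dx":-0.013,"dy":-0.014,"dz":0.82,"claw":0},{"rx":0,"ry":0,"rz":0,"dx":-0.013,"dy":-0.014,"dz":0.82,"claw":0},{"rx":0,"ry":0,"rz":0,"dx":-0.013,"dy":-0.014,"dz":0.82,"claw":0}]'
```

```text
time_s: 3.5
tcp_pos: [0.4354, -0.0875, 0.0665]
orientation: [0.961, 0.276, 0.0, 0.0]
wrist_force: [-0.2, 0.5, 0.2]
grip_width: 0.002
grip_force: 0.0
```

```bash

python3 - <<'E'
from h import *
import cv2
for i in range(2):
    o=bot.get_obs();print(o["time_s"],o["tcp_pos"],o["orientation"],o["wrist_force"],o["joint_torque"],o["ft_torque"])
    c=bot.calibration("wrist");im=bot.camera("wrist")
print(proj(c,np.r_[.4373,-.0893,.076]),proj(c,o["tcp_pos"]))
cv2.imwrite("pics/w4.png",cv2.resize(im[100:300,200:440,::-1],None,fx=3,fy=3,interpolation=cv2.INTER_CUBIC))
E
```

```text
3.5 [ 0.43543896 -0.08751237  0.06653973] [9.61209810e-01 2.75818237e-01 3.64262884e-05 1.70472743e-05] [-0.22100721  0.49538967  0.18130169] [ 1.34806432e-03 -2.82228005e+01 -2.42103428e+01 -1.66169702e-04
  3.18413549e-03 -3.68386878e-06] [ 0.00322162 -0.0062726   0.06078074]
3.55 [ 0.43549225 -0.08752094  0.06658179] [9.61198864e-01 2.75856366e-01 7.20888472e-05 5.58250772e-05] [ 0.26630088  0.48841048 -0.91300102] [ 2.08562706e-03 -2.82324457e+01 -2.42234319e+01 -2.68589375e-06
  2.15640044e-03 -1.46502560e-05] [-0.02048701 -0.00757217 -0.05860191]
[323.37408791 240.64094141] [319.3046142  234.87839609]
```

View pics/w4.png

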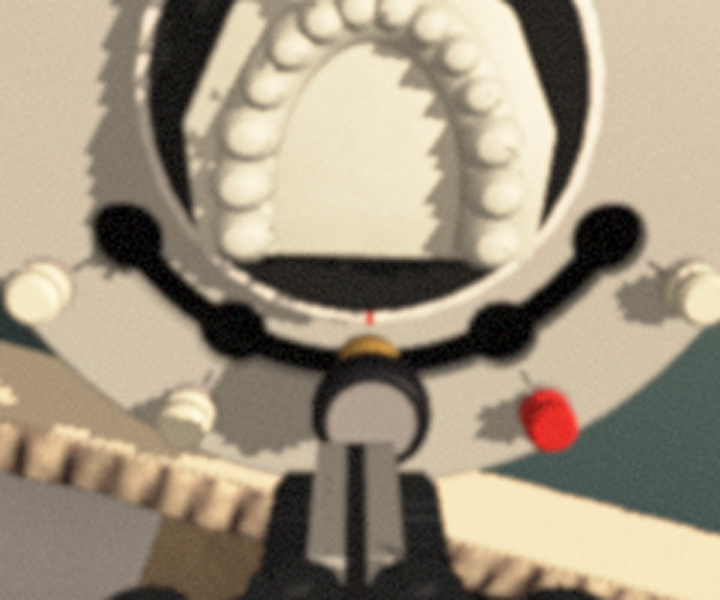

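```bash

python3 - <<'E'
from h import *
from scipy.spatial.transform import Rotation as R
o=bot.get_obs();c=bot.calibration("wrist");Rm=R.from_quat(o["orientation"]).as_matrix()
for x in(-11,-5,0,5,11):
  for z in(0,-10,-20): print(x,z,proj(c,o["tcp_pos"]+Rm@np.r_[x/1e3,0,z/1e3]).round(1),end=' ')
  print()
M=c["world_to_cam"];cp=-M[:3,:3].T@M[:3,3];print("cam in tool",Rm.T@(cp-o["tcp_pos"]));print((M[:3,:3]@Rm).round(3))
E
```

```text
-11 0 [319.2 250.2] -11 -10 [319.3 257.9] -11 -20 [319.3 266.4] 
-5 0 [319.3 241.9] -5 -10 [319.3 249.3] -5 -20 [319.3 257.4] 
0 0 [319.3 234.9] 0 -10 [319.3 242. ] 0 -20 [319.4 249.8] 
5 0 [319.3 227.8] 5 -10 [319.3 234.5] 5 -20 [319.4 242. ] 
11 0 [319.3 219.1] 11 -10 [319.3 225.4] 11 -20 [319.4 232.5] 
cam in tool [ 0.08358126 -0.00051157 -0.17593372]
[[-0.     1.     0.001]
 [-0.946 -0.    -0.325]
 [-0.325 -0.001  0.946]]
```

The picture shows the fingertips ending at row 248, above the knob (disc at about (324,241)). There is no contact yet, so the real tips end higher than the reported TCP. I'll re-centre and descend by feel.

```bash

python3 -m creep '[{"rx":0,"ry":0,"rz":0,"dx":0.006,"dy":0.025,"dz":0.0,"claw":0},{"rx":0,"ry":0,"rz":0,"dx":0.006,"dy":0.025,"dz":0.03,"claw":0},{"rx":0,"ry":0,"rz":0,"dx":0.006,"dy":0.025,"dz":0.05,"claw":0},{"rx":0,"ry":0,"rz":0,"dx":0.006,"dy":0.025,"dz":0.05,"claw":0},{"rx":0,"ry":0,"rz":0,"dx":0.006,"dy":0.025,"dz":0.05,"claw":0}]'
```

```text
time_s: 4.22
tcp_pos: [0.4371, -0.0893, 0.0614]
orientation: [0.961, 0.276, -0.0, -0.0]
wrist_force: [0.2, -0.5, -0.3]
grip_width: -0.002
grip_force: 0.0
```

```bash

python3 -m creep '[{"rx":0,"ry":0,"rz":0,"dx":0,"dy":0,"dz":0.02,"claw":0},{"rx":0,"ry":0,"rz":0,"dx":0,"dy":0,"dz":0.04,"claw":0},{"rx":0,"ry":0,"rz":0,"dx":0,"dy":0,"dz":0.06,"claw":0},{"rx":0,"ry":0,"rz":0,"dx":0,"dy":0,"dz":0.06,"claw":0}]'
python3 - <<'E'
from h import *
import cv2
o=bot.get_obs();print(o["time_s"],o["tcp_pos"],o["wrist_force"])
c=bot.calibration("wrist");im=bot.camera("wrist")
print(proj(c,np.r_[.4373,-.0893,.076]),proj(c,np.r_[.4373,-.0893,.066]))
cv2.imwrite("pics/w5.png",cv2.resize(im[180:300,260:380,::-1],None,fx=4,fy=4,interpolation=cv2.INTER_CUBIC))
E
```

```text
time_s: 4.72
tcp_pos: [0.437, -0.0892, 0.0552]
orientation: [0.961, 0.276, -0.0, -0.0]
wrist_force: [-0.1, 0.5, -0.0]
grip_width: -0.0
grip_force: 0.0
4.725 [ 0.43698978 -0.08921324  0.05521485] [-0.09499801  0.53766413 -0.01423123]
[319.7780338  250.09606994] [319.71928627 242.21387976]
```

View pics/w5.png

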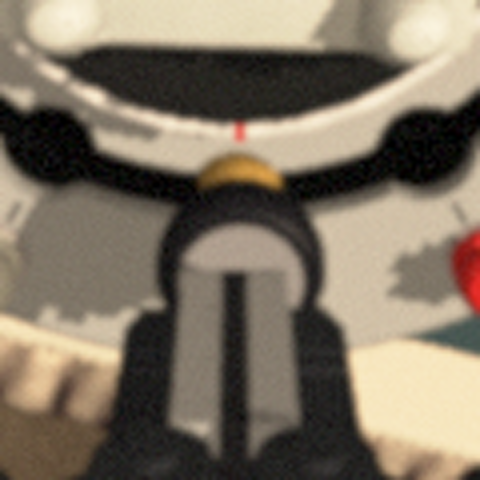

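The disc is at (320,250), the up position, so the knob is unpressed. The finger tips are at row 247, so they are still above it. A side view from the scene camera should show the height gap.

```bash

python3 - <<'E'
from h import *
import cv2
c=bot.calibration("scene");im=bot.camera("scene")[...,::-1]
k=proj(c,np.r_[.4373,-.0893,.076]);o=bot.get_obs();print(k,proj(c,o["tcp_pos"]),proj(c,o["tcp_pos"]+[0,0,.039]),proj(c,o["tcp_pos"]+[0,0,.073]))
u,v=k.astype(int);u0,v0=max(u-66,0),v-60
print(u0,v0);cv2.imwrite("pics/s2.png",cv2.resize(im[v0:v0+100,u0:u0+132],None,fx=6,fy=6,interpolation=cv2.INTER_CUBIC))
E
```

```text
[315.47201192 225.22389019] [315.44746852 230.63791853] [315.44686666 220.30119291] [315.44632527 211.00310917]
249 165
```

View pics/s2.png

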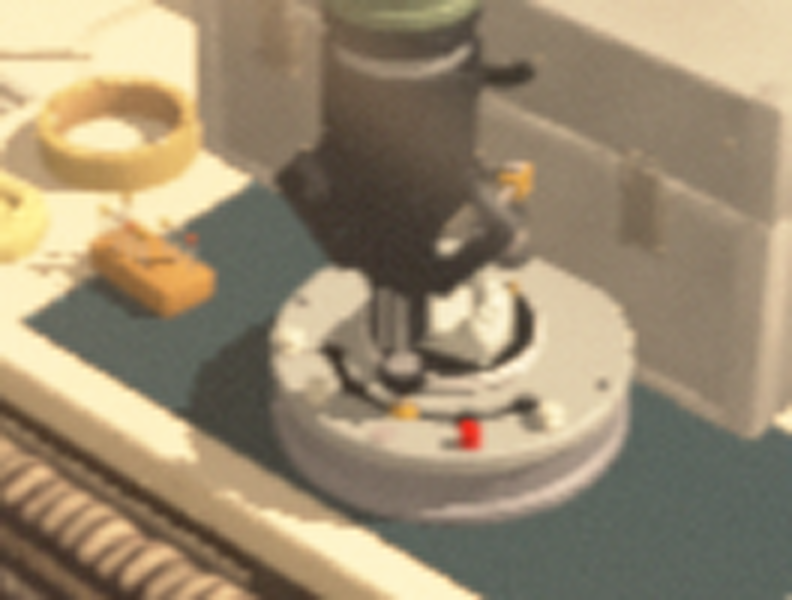

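In the scene view the knob is at (316,226), with the finger tips at about row 222 just above it. The gripper body is clear of the cast and the scriber. I'll keep descending in small steps.

```bash

python3 -m creep '[{"rx":0,"ry":0,"rz":0,"dx":0,"dy":0,"dz":0.02,"claw":0},{"rx":0,"ry":0,"rz":0,"dx":0,"dy":0,"dz":0.04,"claw":0},{"rx":0,"ry":0,"rz":0,"dx":0,"dy":0,"dz":0.06,"claw":0},{"rx":0,"ry":0,"rz":0,"dx":0,"dy":0,"dz":0.06,"claw":0}]'
```

```text
time_s: 5.32
tcp_pos: [0.437, -0.0892, 0.0492]
orientation: [0.961, 0.276, -0.0, -0.0]
wrist_force: [-0.4, 0.2, -0.5]
grip_width: 0.001
grip_force: 0.0
```

```bash

python3 -m creep '[{"rx":0,"ry":0,"rz":0,"dx":0,"dy":0,"dz":0.02,"claw":0},{"rx":0,"ry":0,"rz":0,"dx":0,"dy":0,"dz":0.04,"claw":0},{"rx":0,"ry":0,"rz":0,"dx":0,"dy":0,"dz":0.06,"claw":0},{"rx":0,"ry":0,"rz":0,"dx":0,"dy":0,"dz":0.06,"claw":0}]'
```

```text
time_s: 5.82
tcp_pos: [0.4372, -0.0893, 0.0434]
orientation: [0.961, 0.276, -0.0, -0.0]
wrist_force: [0.5, -0.5, -0.3]
grip_width: 0.003
grip_force: 0.0
```

```bash

python3 -m creep '[{"rx":0,"ry":0,"rz":0,"dx":0,"dy":0,"dz":0.015,"claw":0},{"rx":0,"ry":0,"rz":0,"dx":0,"dy":0,"dz":0.03,"claw":0},{"rx":0,"ry":0,"rz":0,"dx":0,"dy":0,"dz":0.04,"claw":0},{"rx":0,"ry":0,"rz":0,"dx":0,"dy":0,"dz":0.04,"claw":0}]'
python3 - <<'E'
from h import *
import cv2
o=bot.get_obs();print(o["time_s"],o["tcp_pos"],o["wrist_force"])
c=bot.calibration("wrist");im=bot.camera("wrist")
print(proj(c,np.r_[.4373,-.0893,.076]),proj(c,np.r_[.4373,-.0893,.066]))
cv2.imwrite("pics/w6.png",im[...,::-1])
g=cv2.cvtColor(im,cv2.COLOR_RGB2GRAY);print(g[215:290:2,312],g[215:290:2,326])
E
```

```text
time_s: 6.32
tcp_pos: [0.4374, -0.0894, 0.0398]
orientation: [0.961, 0.276, 0.0, 0.0]
wrist_force: [-1.1, 0.8, 5.4]
grip_width: -0.001
grip_force: 2.8
6.325 [ 0.43741332 -0.08940007  0.0398135 ] [-1.10111702  0.8340839   5.38723421]
[319.24137686 264.48306882] [319.19488591 255.12481917]
[ 35  37  53 173 220 197 189 144  98  95  45  20  19  31  32  33  86 122
 122 121 121 123 121 122 124 117 119 124 121 120 120 123 119 113 121 124
 119 112] [ 36  39  73 204 226 198 193 174 157 161  80  20  31  30  48  46  89 122
 124 122 116 122 119 125 117 118 124 121 122 120 125 122 123 119 110 101
 112  83]
```

Contact at 5.4 N, about 2 mm pressed. Pressing another 9 to 10 mm in steps.

```bash

python3 -m creep '[{"rx":0,"ry":0,"rz":0,"dx":0,"dy":0,"dz":0.02,"claw":0},{"rx":0,"ry":0,"rz":0,"dx":0,"dy":0,"dz":0.04,"claw":0},{"rx":0,"ry":0,"rz":0,"dx":0,"dy":0,"dz":0.06,"claw":0},{"rx":0,"ry":0,"rz":0,"dx":0,"dy":0,"dz":0.08,"claw":0},{"rx":0,"ry":0,"rz":0,"dx":0,"dy":0,"dz":0.09,"claw":0},{"rx":0,"ry":0,"rz":0,"dx":0,"dy":0,"dz":0.09,"claw":0},{"rx":0,"ry":0,"rz":0,"dx":0,"dy":0,"dz":0.09,"claw":0}]'
```

```text
time_s: 7.25
tcp_pos: [0.4377, -0.0897, 0.0315]
orientation: [0.961, 0.276, 0.0, 0.0]
wrist_force: [-2.9, 0.3, 10.6]
grip_width: -0.002
grip_force: 4.9
```

10.6 N, about 12 mm pressed, so the table is free. Turning 15° along the arc, with the tool turning too.

```bash

python3 -m creep '[{"rx":0,"ry":0,"rz":0,"dx":0,"dy":0,"dz":0.01,"claw":0},{"rx":0,"ry":0,"rz":-0.0083,"dx":0.001,"dy":0.032,"dz":0.01,"claw":0},{"rx":0,"ry":0,"rz":-0.0167,"dx":0.003,"dy":0.065,"dz":0.01,"claw":0},{"rx":0,"ry":0,"rz":-0.025,"dx":0.008,"dy":0.097,"dz":0.01,"claw":0},{"rx":0,"ry":0,"rz":-0.0333,"dx":0.0135,"dy":0.129,"dz":0.01,"claw":0},{"rx":0,"ry":0,"rz":-0.0417,"dx":0.021,"dy":0.1605,"dz":0.01,"claw":0},{"rx":0,"ry":0,"rz":-0.0417,"dx":0.021,"dy":0.1605,"dz":0.01,"claw":0}]'
python3 - <<'E'
from h import *
import cv2
o=bot.get_obs();print(o["time_s"],o["tcp_pos"],o["wrist_force"])
c=bot.calibration("wrist");im=bot.camera("wrist");np.save("c7.npy",c,allow_pickle=True)
print([proj(c,np.r_[p,.063]) for p in ([.4478,-.1019],[.4373,-.0893])])
cv2.imwrite("pics/w7.png",im[...,::-1])
cv2.imwrite("pics/w7c.png",cv2.resize(im[140:300,200:440,::-1],None,fx=3,fy=3,interpolation=cv2.INTER_CUBIC))
E
```

```text
time_s: 8.12
tcp_pos: [0.4488, -0.1028, 0.0309]
orientation: [0.917, 0.399, 0.001, 0.001]
wrist_force: [-2.1, -0.1, 9.8]
grip_width: -0.002
grip_force: 5.0
8.125 [ 0.44879524 -0.10282888  0.03085179] [-2.09633135 -0.13929378  9.81061819]
[array([317.07384985, 260.82569787]), array([286.92266535, 257.47320624])]
```

View pics/w7c.png

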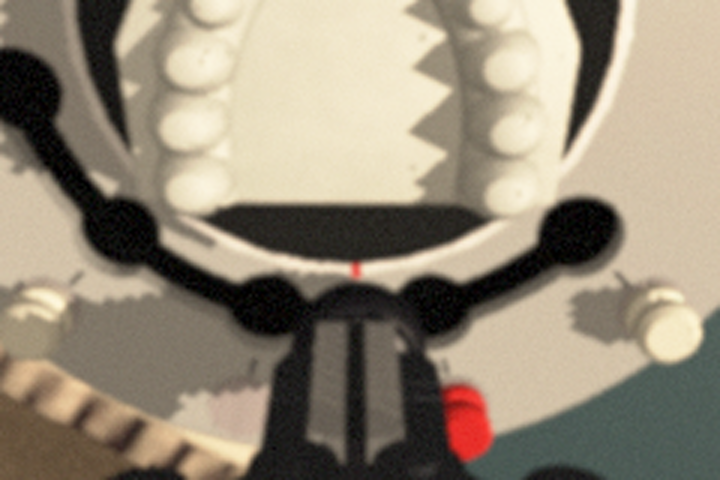

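The knob now sits midway between the middle hole and the red-peg hole, and the red mark on the table moved with it. Turning the other half.

```bash

python3 -m creep '[{"rx":0,"ry":0,"rz":-0.0083,"dx":0.001,"dy":0.032,"dz":0,"claw":0},{"rx":0,"ry":0,"rz":-0.0167,"dx":0.003,"dy":0.065,"dz":0,"claw":0},{"rx":0,"ry":0,"rz":-0.025,"dx":0.008,"dy":0.097,"dz":0,"claw":0},{"rx":0,"ry":0,"rz":-0.0333,"dx":0.0135,"dy":0.129,"dz":0,"claw":0},{"rx":0,"ry":0,"rz":-0.04,"dx":0.02,"dy":0.155,"dz":0,"claw":0},{"rx":0,"ry":0,"rz":-0.04,"dx":0.02,"dy":0.155,"dz":0,"claw":0},{"rx":0,"ry":0,"rz":-0.04,"dx":0.02,"dy":0.155,"dz":0,"claw":0}]'
python3 - <<'E'
from h import *
import cv2
o=bot.get_obs();p=o["tcp_pos"];print(o["time_s"],p,o["wrist_force"])
d=p[:2]-[.4902,-.0567];print(np.hypot(*d),np.degrees(np.arctan2(d[1],d[0]))+148.19)
c=bot.calibration("wrist");im=bot.camera("wrist");np.save("c8.npy",c,allow_pickle=True)
cv2.imwrite("pics/w8.png",im[...,::-1])
# red tick on table rim: seen angle about axis
h=im.astype(int);m=(h[...,0]>130)&(h[...,1]<110)&(h[...,2]<110)
n,l,s,ce=cv2.connectedComponentsWithStats(m.astype(np.uint8))
for i in range(1,n):
    if s[i,4]>2:
        q=ray(c,*ce[i],.06);d=q[:2]-[.4902,-.0567];print(s[i,4],ce[i],np.hypot(*d),np.degrees(np.arctan2(d[1],d[0]))+148.19)
E
```

```text
time_s: 9.05
tcp_pos: [0.462, -0.1119, 0.0311]
orientation: [0.86, 0.511, 0.001, 0.002]
wrist_force: [-1.4, -0.2, 10.6]
grip_width: 0.003
grip_force: 5.0
9.05 [ 0.46199961 -0.11194509  0.03112219] [-1.37972887 -0.1881342  10.55902738]
0.06202645883050522 31.147525496990383
4 [259.   65.5] 0.043701492929123925 245.4255076025856
3 [  1.66666667 101.33333333] 0.14695199669351722 291.70029223448057
3 [ 21. 105.] 0.13840068305388606 291.88414208734775
3 [ 41.66666667 130.        ] 0.13114267117314327 296.44242595481563
4 [ 50.5 135.5] 0.12756721345706099 297.5138889253754
7 [107.85714286 179.71428571] 0.1063771733215475 308.93369969970513
3 [169.         227.33333333] 0.08962774166801327 -31.438637333540186
10 [318.  229.5] 0.044727981078737565 30.63480288555661
5 [176.6 242.8] 0.09220143496827377 -25.66685918114632
3 [247.33333333 292.66666667] 0.09342374674454547 4.308573229104127
```

The table tick reads 30.6°, within the hole's play. I'll release straight up.

```bash

python3 -m creep '[{"rx":0,"ry":0,"rz":0,"dx":0,"dy":0,"dz":-0.03,"claw":0},{"rx":0,"ry":0,"rz":0,"dx":0,"dy":0,"dz":-0.06,"claw":0},{"rx":0,"ry":0,"rz":0,"dx":0,"dy":0,"dz":-0.1,"claw":0},{"rx":0,"ry":0,"rz":0,"dx":0,"dy":0,"dz":-0.14,"claw":0},{"rx":0,"ry":0,"rz":0,"dx":0,"dy":0,"dz":-0.25,"claw":0},{"rx":0,"ry":0,"rz":0,"dx":0,"dy":0,"dz":-0.5,"claw":0},{"rx":0,"ry":0,"rz":0,"dx":0,"dy":0,"dz":-0.9,"claw":0},{"rx":0,"ry":0,"rz":0,"dx":0,"dy":0,"dz":-0.9,"claw":0},{"rx":0,"ry":0,"rz":0,"dx":0,"dy":0,"dz":-0.9,"claw":0}]'
python3 - <<'E'
from h import *
import cv2
o=bot.get_obs();print(o["time_s"],o["tcp_pos"])
c=bot.calibration("wrist");im=bot.camera("wrist")
for z in(.076,.066): print(z,proj(c,np.r_[.4609,-.1114,z]))
cr=im[130:270,240:400,::-1];cv2.imwrite("pics/w9.png",im[...,::-1])
cv2.imwrite("pics/w9c.png",cv2.resize(cr,None,fx=4,fy=4,interpolation=cv2.INTER_CUBIC))
E
```

```text
time_s: 10.22
tcp_pos: [0.4595, -0.1106, 0.119]
orientation: [0.86, 0.511, -0.0, -0.001]
wrist_force: [-0.7, -0.4, -0.4]
grip_width: -0.002
grip_force: 0.0
10.225 [ 0.45953052 -0.1105525   0.11895524]
0.076 [321.30851064 211.66360574]
0.066 [321.22007556 207.23921807]
```

View pics/w9c.png

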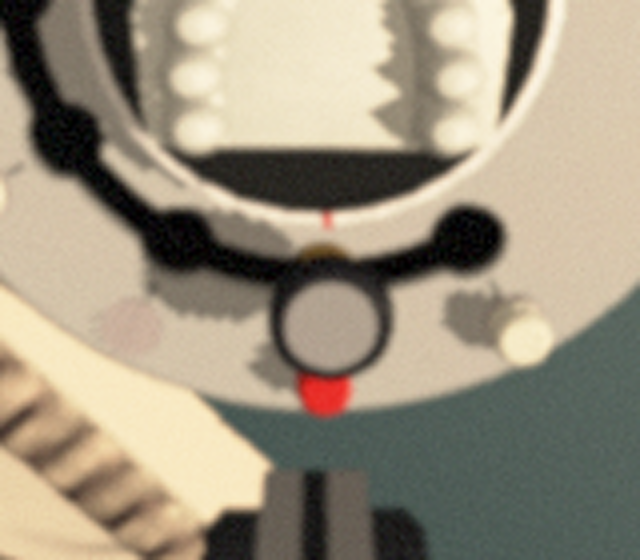

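The knob's centre is at (322.5,211.5), which matches the fully-up prediction (321.3,211.7). It sits on the red peg's radius, the brass stem shows, and the cast is in place. Handing in.

```bash
python3 -c "
from plant import bot
print(bot.finish_job())"
```

```text
the job is handed in; nothing more can be done
None
```

The table is turned to the red peg's hole, with the plunger seen sprung fully up there and the cast in its place on the table; the job is handed in, but no verdict was returned.

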